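# Close and lock the loaded leak-test chamber

### The arm

A 6-joint arm with a two-finger parallel gripper is mounted at the origin on the work surface. World frame = base frame: x ahead of the robot, y to its left, z up, the work surface at z = 0. Lengths are in mm, angles in rad, forces in N, time in s.
With the tool pointing down it reaches from about 400 to 925 mm from the base axis. Payload 3.4 kg.
Tool frame: the origin (TCP) lies at the very end of the fingers, on their centre line; the grasp point (between the pads) lies 19 mm behind it; z points along the fingers, y is the direction in which the jaws open and shut (so a half turn about z gives the same grasp; the last joint's range is limited). The gripper opens to 85 mm and grips with 20 to 120 N. Pads are 22 mm wide; open, the fingers measure 114 mm over their backs; the gripper's body (76 mm by 85 mm) begins 54 mm behind the grasp point. The pads swing forward as they close: fully open they stand 13 mm farther back than shut.
Start: joints at [-1.208, 0.307, 1.506, -0, 1.328, -0.073], TCP at [242.706, -521.272, 231.305] pointing down, gripper open.
Joint ranges: [-3.12, 3.12], [-1.05, 2.28], [0.14, 2.33], [-1.42, 4.57], [0.1, 2.73], [-2.68, 2.68]. Speed limits (rad/s): [2.57, 2.57, 3.14, 3.14, 3.14, 3.14].

### API

Orientations are given as a rotation vector (axis times angle).
In Python, from bench import bot gives the robot as it stands.
- The arm moves only by the tool play_rows, never from a script. Its argument "deltas" is one flat list of numbers, 7 for each row, row after row: the turn, a rotation vector about the tool's x, y, z in degrees, then the shift along the tool's x, y, z in cm, then the opening, from 0 (shut) to 1 (fully open). In form: [wx, wy, wz, dx, dy, dz, claw, wx, wy, wz, dx, dy, dz, claw, ...]. A call has 1 to 8 rows; each row is the pose to reach, as a shift and turn from the pose measured when the call began, along the tool's axes at that moment; what a row does not reach only later rows make up. A row lasts 1/10 s, in which the tool goes at most 50 mm and 8.59 degrees, less where a joint would pass 70% of its speed; a pose out of reach is approached as far as the arm can. A call with a gripper value outside its range is refused whole. The fingers move at their own pace and stop on an object; "newtons" is the grip in N (left out, the last holds). Time passes only in rows, so rows that repeat a pose let the fingers close. It gives the time, the measured TCP pose, the force and the opening at its end, in the units of the state.
- bot.get_state(): the state, without advancing time (a new reading comes with each control period).
- bot.read_camera(name): name is "scene" or "top" or "wrist"; returns the picture (400x640x3 uint8, red, green, blue); there is no depth.
- bot.camera_info(name): a dict with "fx", "fy", "cx", "cy" (pixels), "distortion" ([k1, k2, p1, p2, k3] as OpenCV has them; the pictures are not rectified), "R" (3x3) and "t" (3): a world point X has camera coordinates R X + t. Camera axes: x right, y down, z forward; pixel columns grow to the right and rows downward; lengths in mm; the calibration is good to about 2 mm. A picture is of the moment at which its call begins: read the wrist's pose just before it. camera_info takes no time and is no camera call; for the wrist camera it gives the pose at the moment of the call.
- bot.sign_off(): hands the job in, once; it reports no verdict.
The state is a dict: "time_s": time; "q": joint angles; "joint_vel": joint speeds; "joint_torque": joint torques, N m; "ee_pos": TCP position; "tcp_rot": TCP orientation; "wrist_force": force on the tool from outside, world axes, zero at the start; "wrist_torque": the same for the moment, N m; "finger_gap": opening from 0.0 (shut) to 1.0 (fully open).
Only numpy, scipy, OpenCV 4.12 (cv2) and the standard library are available. Lean on these libraries where they do the work, as an engineer would, in place of code of your own. Each camera call takes 0.05 s, during which the arm holds its last target.

### The job

One of the two test chambers on the bench has a brass part standing inside: push that chamber's lid fully shut without slamming it, then push its locking handle across from the red stop until it rests fully against the green stop, and move clear. Leave the empty chamber as it is, its lid open and its handle unlocked. Push only: pick nothing up, and leave the brass part in the chamber and the things standing around undisturbed.

Things in the scene. Friction and masses are not known exactly. Their poses are not given: they have to be found in the camera images.
- chamber_a: steel chamber fixed on a dark plate 230 x 200 x 4 mm, the one with the brass test part standing inside. Origin: pot's axis, at bench height; own +x points to the hinge (away from the robot), -x to the handle side, yaw within 0.2 rad. Pot 150 mm outside, 122 mm inside diameter, rim 64 mm high, inner floor 20 mm high. A locking ring of outer radius 88 mm runs round it at heights 29 to 51 mm
- chamber_a_lid (a joint): lid angle of chamber_a, rad: 0 = fully shut, flat on the rim; grows as it opens (1.57 upright); starts 1.2 to 1.5. Friction hinge: stays where left, shutting takes 0.1 to 0.8 N m. Aluminium disc 140 mm across, 16 mm thick, no handle; centre 97 mm from the hinge line; outer face 9 mm outside the hinge line (80 mm above the bench when shut)
- chamber_a_hinge (a point): middle of the lid's hinge line of chamber_a, 97 mm behind the pot's axis and 71 mm above the bench; the hinge line runs along the chamber's own y axis
- chamber_a_lid_edge (a point): middle of the lid's free edge on its outer face, 167 mm from the hinge line (chamber_a)
- chamber_a_ring (a joint): angle of the locking ring with its handle of chamber_a about the pot's axis, rad: 0 = unlocked, by the red stop; 0.9 = locked, against the green stop; grows counter-clockwise from above (handle goes from the robot's left to its right). Starts 0 to 0.15. Friction about 0.45 N m; stays where left
- chamber_a_red (a point): centre of the top of the red stop block of chamber_a: 16 x 14 mm, up to 44 mm above the bench, 90 to 106 mm from the pot's axis; the handle's steel part rests against it when unlocked
- chamber_a_green (a point): centre of the top of the green stop block of chamber_a: 16 x 14 mm, up to 44 mm above the bench, 90 to 106 mm from the pot's axis; the handle's steel part rests against it when locked
- chamber_a_grip (a point): point on the handle's centre line (chamber_a), in its black grip, 138 mm from the pot's axis, 40 mm above the bench. Level radial round bar: steel, 16 mm thick, 88 to 107 mm from the axis, then black grip, 22 mm thick, to 169 mm. At joint value q it points along (-cos(q-0.4), -sin(q-0.4)) in the chamber's frame
- chamber_b: steel chamber fixed on a dark plate 230 x 200 x 4 mm, the same make, but empty. Origin: pot's axis, at bench height; own +x points to the hinge (away from the robot), -x to the handle side, yaw within 0.2 rad. Pot 150 mm outside, 122 mm inside diameter, rim 64 mm high, inner floor 20 mm high. A locking ring of outer radius 88 mm runs round it at heights 29 to 51 mm
- chamber_b_lid (a joint): lid angle of chamber_b, rad: 0 = fully shut, flat on the rim; grows as it opens (1.57 upright); starts 1.2 to 1.5. Friction hinge: stays where left, shutting takes 0.1 to 0.8 N m. Aluminium disc 140 mm across, 16 mm thick, no handle; centre 97 mm from the hinge line; outer face 9 mm outside the hinge line (80 mm above the bench when shut)
- chamber_b_hinge (a point): middle of the lid's hinge line of chamber_b, 97 mm behind the pot's axis and 71 mm above the bench; the hinge line runs along the chamber's own y axis
- chamber_b_lid_edge (a point): middle of the lid's free edge on its outer face, 167 mm from the hinge line (chamber_b)
- chamber_b_ring (a joint): angle of the locking ring with its handle of chamber_b about the pot's axis, rad: 0 = unlocked, by the red stop; 0.9 = locked, against the green stop; grows counter-clockwise from above (handle goes from the robot's left to its right). Starts 0 to 0.15. Friction about 0.45 N m; stays where left
- chamber_b_red (a point): centre of the top of the red stop block of chamber_b: 16 x 14 mm, up to 44 mm above the bench, 90 to 106 mm from the pot's axis; the handle's steel part rests against it when unlocked
- chamber_b_green (a point): centre of the top of the green stop block of chamber_b: 16 x 14 mm, up to 44 mm above the bench, 90 to 106 mm from the pot's axis; the handle's steel part rests against it when locked
- chamber_b_grip (a point): point on the handle's centre line (chamber_b), in its black grip, 138 mm from the pot's axis, 40 mm above the bench. Level radial round bar: steel, 16 mm thick, 88 to 107 mm from the axis, then black grip, 22 mm thick, to 169 mm. At joint value q it points along (-cos(q-0.4), -sin(q-0.4)) in the chamber's frame
- part_center (a point): centre of the brass test part, a turned cylinder 34 mm in diameter and 34 mm high (upper 8 mm narrower), standing loose in chamber_a
- spare_center (a point): centre of a second, equal brass part standing loose on the bench between the chambers; bystander
- can_center (a point): centre of a closed steel can, 48 mm in diameter and 85 mm high, standing loose on the bench between the chambers, at the back; bystander
- meter: cream keypad meter, 70 x 110 x 33 mm high, lying loose on the bench beyond the chambers; origin at the centre of its underside; bystander
Things that resemble listed ones, but are neither listed nor needed, are in the scene too. What is shaped like the part that bears part_center but grey or pink is not meant.

How it is judged:
By the outcome, as a careful person would: the job done as asked, in the order asked, and still so for the second after the job is handed in, with the robot touching nothing.
It also fails if it takes over 56 s, if anything falls off the work surface, if the arm or the gripper's body presses on something with over 40 N, if the wrist force passes 120 N, or if a joint passes its speed limit or range.

## Working session

There is one attempt and no reset: what is moved stays moved. The work goes in short steps, Python scripts to look and compute and a tool call to move; the robot and the scene stay as the last step left them, time stands still between calls to the robot, and variables do not carry over. Pictures are saved under pics/ and viewed, and the job is handed in when it is done.

Besides the shell and the picture viewer there is one more tool, called after "Emit:" by a JSON object that holds its "name" and its "arguments", one argument or row to a line. play_rows: Moves the arm, as the interface text tells. Its arguments: {"type":"object","properties":{"deltas":{"type":"array"},"newtons":{"type":"number"}},"required":["deltas"]}

```bash
mkdir -p pics; ls
python3 - <<'E'
from bench import bot
import cv2
s=bot.get_state();print(s)
for n in("scene","top"):
    im=bot.read_camera(n);cv2.imwrite(f"pics/{n}0.png",im[:,:,::-1]);print(n,bot.camera_info(n))
E
```

```text
pics
{'time_s': 0.0, 'q': array([-1.20848183e+00,  3.07592490e-01,  1.50768377e+00,  4.34673190e-06,
        1.32842491e+00, -7.35220157e-02]), 'joint_vel': array([-1.18213140e-03,  1.65855904e-03, -3.89776756e-04, -6.63774060e-04,
       -3.63880387e-04,  2.95948386e-05]), 'joint_torque': array([-7.59749346e-04, -4.57553887e+01, -2.51912463e+01, -5.72286376e-05,
        1.33412378e-02,  1.33258204e-06]), 'ee_pos': array([ 242.46149536, -520.59414071,  230.36598547]), 'tcp_rot': array([-3.06525534e+00, -6.78751876e-01,  4.69717285e-04]), 'wrist_force': array([-0.70176016, -0.10515064,  0.10821008]), 'wrist_torque': array([-0.00729508,  0.03001278, -0.04802861]), 'finger_gap': 0.9979190561673362}
scene {'fx': 365.31599213285756, 'fy': 365.31599213285756, 'cx': 318.07692121719145, 'cy': 194.05138251233922, 'distortion': array([-0.02966235,  0.        ,  0.        ,  0.        ,  0.        ]), 'R': array([[-0.81825001,  0.57485092,  0.00365357],
       [ 0.37774339,  0.54245378, -0.75036913],
       [-0.43333227, -0.61260943, -0.66100894]]), 't': array([ 517.49984271, -142.70381399, 1149.52960099])}
top {'fx': 500.8375368556707, 'fy': 500.8375368556707, 'cx': 325.627835216916, 'cy': 196.95766839615797, 'distortion': array([0.04503629, 0.        , 0.        , 0.        , 0.        ]), 'R': array([[ 2.30476836e-02, -9.99719342e-01,  5.48098286e-03],
       [-9.77726961e-01, -2.36839946e-02, -2.08540305e-01],
       [ 2.08611588e-01, -5.52533744e-04, -9.77998415e-01]]), 't': array([-44.54098627, 594.26479025, 974.68491377])}
```

View pics/scene0.png

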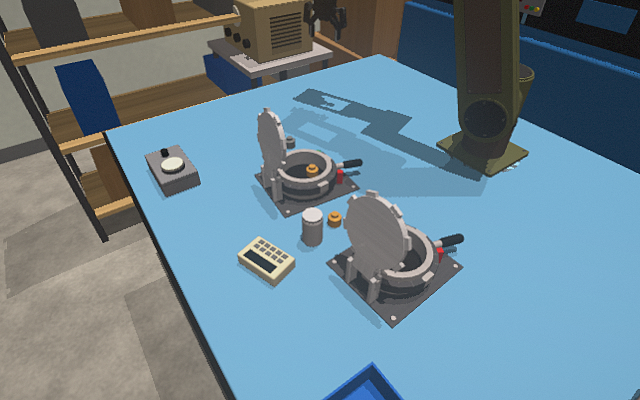

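View pics/top0.png

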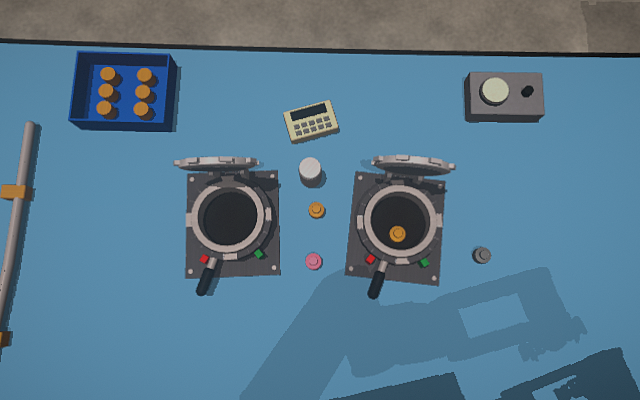

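The top picture shows the chamber with the brass part on the right (rim centre about (400,220), part at (397,234)). The left one is empty. Handles are by the red stops and both lids stand nearly upright. Next I measure the positions.

```bash
cat > h.py <<'E'
import numpy as np,cv2
from bench import bot
def K(c): return np.array([[c['fx'],0,c['cx']],[0,c['fy'],c['cy']],[0,0,1]])
def cast(c,px,z):
    u=cv2.undistortPoints(np.array(px,float).reshape(-1,1,2),K(c),c['distortion']).reshape(-1,2)
    d=np.c_[u,np.ones(len(u))]@c['R']; o=-c['R'].T@c['t']
    return o+d*((z-o[2])/d[:,2])[:,None]
def proj(c,P):
    return cv2.projectPoints(np.array(P,float).reshape(-1,1,3),cv2.Rodrigues(c['R'])[0],c['t'],K(c),c['distortion'])[0].reshape(-1,2)
def tri(c1,p1,c2,p2):
    A=[];b=[]
    for c,p in((c1,p1),(c2,p2)):
        o=-c['R'].T@c['t'];q=cast(c,[p],0)[0]-o;q/=np.linalg.norm(q);M=np.eye(3)-np.outer(q,q);A.append(M);b.append(M@o)
    return np.linalg.lstsq(np.vstack(A),np.hstack(b),rcond=None)[0]
E
python3 - <<'E'
from h import *
im=cv2.imread('pics/top0.png');c=bot.camera_info('top')
cr=im[140:300,330:470];cv2.imwrite('pics/crop_top.png',cv2.resize(cr,None,fx=5,fy=3.75*5/3.75,interpolation=cv2.INTER_CUBIC)[:600*1] if 0 else cv2.resize(cr,(525,600),interpolation=cv2.INTER_CUBIC))
s=cv2.imread('pics/scene0.png');cv2.imwrite('pics/crop_scene.png',cv2.resize(s[90:230,240:380],(600,600),interpolation=cv2.INTER_CUBIC))
hsv=cv2.cvtColor(im,cv2.COLOR_BGR2HSV)
def comps(m,a=15):
    n,l,st,ce=cv2.connectedComponentsWithStats(m.astype(np.uint8))
    return [(ce[i].round(1),st[i,4]) for i in range(1,n) if st[i,4]>=a]
H,S,V=[hsv[...,i].astype(int) for i in range(3)]
box=np.zeros(H.shape,bool);box[240:300,180:460]=1
for nm,m in(('red',((H<6)|(H>174))&(S>180)),('green',(H>45)&(H<80)&(S>120))):
    for ce,a in comps(m&box): print(nm,ce,a,cast(c,[ce],44)[0].round(1))
g=(V<45)&box
for ce,a in comps(g,60): print('dark',ce,a,cast(c,[ce],40)[0].round(1))
E
```

```text
red [203.8 258.3] 45 [464.8 215.8  44. ]
red [370.1 258.4] 49 [ 472.3 -124.8   44. ]
green [258.1 253.3] 54 [477.4 105.6  44. ]
green [423.6 262.3] 62 [ 467.1 -234.4   44. ]
dark [400.8 244.6] 119 [ 502.7 -188.7   40. ]
dark [376.7 283.6] 78 [ 421.8 -138.8   40. ]
```

View pics/crop_top.png

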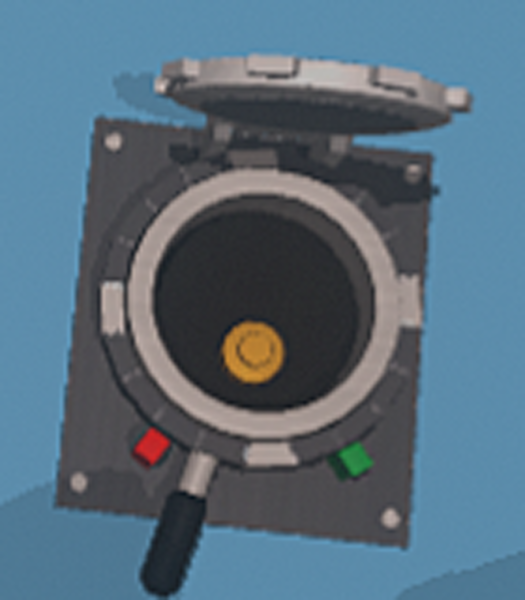

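View pics/crop_scene.png

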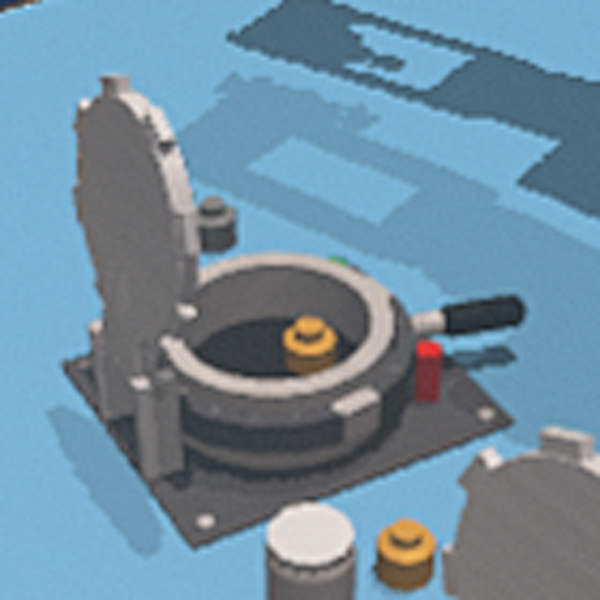

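Run:
```python
from h import *
c=bot.camera_info('top');sc=bot.camera_info('scene')
f=lambda *p:[(330+x/3.75-.5*(1-1/3.75),140+y/3.75-.5*(1-1/3.75)) for x,y in p]
P=cast(c,f((113,141),(414,172),(79,482),(391,518)),5);print(P.round(1))
R=cast(c,f((129,300),(398,300),(263,168),(268,440)),64);print(R.round(1),R.mean(0))
ax=np.array([(R[2,0]+R[3,0])/2,(R[0,1]+R[1,1])/2])
for a,b in((2,0),(3,1)):
    d=P[a]-P[b];print('x yaw',np.arctan2(-d[1],-d[0]))
for a,b in((0,1),(2,3)):
    d=P[a]-P[b];print('y yaw',np.arctan2(-d[0],d[1]))
print('center plate',P.mean(0),'axis',ax)
yaw=-np.mean([0.09])
for nm,p in(('red',(472.3,-124.8)),('green',(467.1,-234.4)),('grip',(421.8,-138.8))):
    d=np.array(p)-ax;print(nm,np.hypot(*d),np.arctan2(-d[1],-d[0]))
# lid top edge: tri of top tab midpoint, outer face
g=lambda x,y:(240+x/(600/140)-.38,90+y/(600/140)-.38)
print('lid tip', tri(c,f((272,58))[0],sc,g(115,78)))
```

```text
[[ 653.8 -104.9    5. ]
 [ 639.3 -281.3    5. ]
 [ 454.2  -87.3    5. ]
 [ 438.5 -263.2    5. ]]
[[ 549.3 -110.3   64. ]
 [ 552.9 -257.    64. ]
 [ 625.2 -184.    64. ]
 [ 474.9 -185.4   64. ]] [ 550.591353   -184.17457227   64.        ]
x yaw -0.08768381323171857
x yaw -0.08988740802748527
y yaw -0.08210331156047271
y yaw -0.08889149885423812
center plate [ 546.46133316 -184.16431398    5.        ] axis [ 550.08532713 -183.62483976]
red 97.52394008318193 -0.6474865565081257
green 97.28659422175414 0.5490923572015651
grip 135.89110131171705 -0.336153720349676
lid tip [ 640.13494954 -166.67466648  259.40786889]
```

Run:
```python
from h import *
c=bot.camera_info('top');sc=bot.camera_info('scene')
u=np.array([np.cos(-.088),np.sin(-.088),0]);v=np.array([-u[1],u[0],0]);z=np.array([0,0,1.]);A=np.array([550,-184,0.])
h=A+97*u+71*z
for th in(1.15,1.2,1.25,1.3,1.35,1.4,1.45,1.5):
    e=h+167*(-u*np.cos(th)+z*np.sin(th)); n=z*np.cos(th)+u*np.sin(th)
    o,i=proj(c,[e+9*n,e-7*n]);so,si=proj(sc,[e+9*n,e-7*n])
    cv=lambda p:((p-[330-.37,140-.37])*3.75).round(0); cs=lambda p:((p-[240-.38,90-.38])*600/140).round(0)
    print(th,(e+9*n).round(0),cv(o),cv(i),cs(so),cs(si))
print('hinge',cv(proj(c,[h])[0]),cs(proj(sc,[h])[0]))
```

```text
1.15 [ 587. -187.  227.] [323. 167.] [319. 200.] [210.  97.] [234. 101.]
1.2 [ 595. -188.  230.] [326. 149.] [321. 183.] [197.  96.] [222.  98.]
1.25 [ 603. -189.  232.] [328. 131.] [324. 165.] [183.  95.] [209.  97.]
1.3 [ 611. -189.  234.] [330. 113.] [326. 147.] [170.  96.] [196.  96.]
1.35 [ 619. -190.  236.] [332.  95.] [328. 130.] [156.  97.] [182.  95.]
1.4 [ 627. -191.  237.] [334.  77.] [330. 112.] [141.  98.] [168.  96.]
1.45 [ 635. -192.  238.] [335.  60.] [332.  94.] [127. 101.] [154.  97.]
1.5 [ 644. -192.  238.] [337.  42.] [334.  76.] [113. 104.] [140.  99.]
hinge [280. 128.] [133. 354.]
```

```bash
cat >> h.py <<'E'
from scipy.spatial.transform import Rotation as Ro
u=np.array([np.cos(-.088),np.sin(-.088),0]);v=np.array([-u[1],u[0],0]);ez=np.array([0,0,1.]);A=np.array([550,-184,0.]);h=A+97*u+71*ez
def rel(targets,yaw=-.088):
    s=bot.get_state();R0=Ro.from_rotvec(s['tcp_rot'])
    want=Ro.from_euler('z',yaw)*Ro.from_rotvec([np.pi,0,0])
    print('now',s['ee_pos'].round(1),'t',s['time_s'],'F',s['wrist_force'].round(1),'turn deg',np.degrees((R0.inv()*want).as_rotvec()).round(1))
    for t in targets: print(np.round(t,1),'->',(R0.inv().apply(np.array(t)-s['ee_pos'])/10).round(2))
def lidpt(th,r=140,hx=11,gap=0):
    n=ez*np.cos(th)+u*np.sin(th)
    return h+r*(-u*np.cos(th)+ez*np.sin(th))+(9+gap)*n+hx*u
E
python3 - <<'E'
from h import *
rel([(260,-515,320),(480,-380,320),(690,-196,320),(690,-196,210)])
E
```

```text
now [ 242.5 -520.7  230.5] t 0.1 F [ 0.1 -0.5  0.4] turn deg [-0.1  0.  30. ]
[ 260 -515  320] -> [ 1.83  0.21 -8.95]
[ 480 -380  320] -> [27.47 -2.74 -8.94]
[ 690 -196  320] -> [ 54.28 -10.56  -8.92]
[ 690 -196  210] -> [ 54.27 -10.54   2.08]
```

Emit:
{"name": "play_rows", "arguments": {
  "deltas": [0, 0, 6, 1, 0, -4.5, 0, 0, 0, 12, 2, 0, -9, 0, 0, 0, 18, 6, -0.5, -9, 0, 0, 0, 24, 10.5, -1, -9, 0, 0, 0, 30, 15, -1.3, -9, 0, 0, 0, 30, 19.5, -2, -9, 0, 0, 0, 30, 24, -2.5, -9, 0, 0, 0, 30, 28, -3, -9, 0]
}}

```text
time_s: 0.9
ee_pos: [485.2, -373.8, 320.0]
tcp_rot: [-3.136, 0.137, 0.002]
wrist_force: [0.4, -0.4, 0.9]
finger_gap: -0.002
```

Run:
```python
from h import *
rel([(690,-196,320),(690,-196,200)])
```

```text
now [ 485.2 -373.8  320. ] t 0.9 F [ 0.4 -0.4  0.9] turn deg [-0.1  0.1  0. ]
[ 690 -196  320] -> [ 18.85 -19.5    0.02]
[ 690 -196  200] -> [ 18.87 -19.47  12.02]
```

Emit:
{"name": "play_rows", "arguments": {
  "deltas": [0, 0, 0, 3, -3.1, 0, 0, 0, 0, 0, 6, -6.2, 0, 0, 0, 0, 0, 9, -9.3, 0, 0, 0, 0, 0, 12, -12.4, 0, 0, 0, 0, 0, 15, -15.5, 0, 0, 0, 0, 0, 18, -18.6, 0, 0, 0, 0, 0, 18.9, -19.5, 0, 0, 0, 0, 0, 18.9, -19.5, 0, 0]
}}

```text
time_s: 1.7
ee_pos: [691.5, -194.1, 318.7]
tcp_rot: [-3.136, 0.132, 0.005]
wrist_force: [-0.2, -1.0, 0.1]
finger_gap: -0.0
```

Run:
```python
from h import *
cv2.imwrite('pics/s1.png',bot.read_camera('scene')[:,:,::-1])
cv2.imwrite('pics/t1.png',bot.read_camera('top')[:,:,::-1])
rel([(690,-196,200)]+[lidpt(t) for t in(1.45,1.3)])
```

```text
now [ 689.6 -196.6  319.6] t 1.8 F [-0.9 -1.1 -0.1] turn deg [-0.1  0.2  0. ]
[ 690 -196  200] -> [ 0.07 -0.04 11.96]
[ 649.7 -192.8  211.1] -> [-3.980e+00 -1.000e-02  1.086e+01]
[ 628.9 -191.   208.3] -> [-6.060e+00 -1.000e-02  1.115e+01]
```

View pics/s1.png

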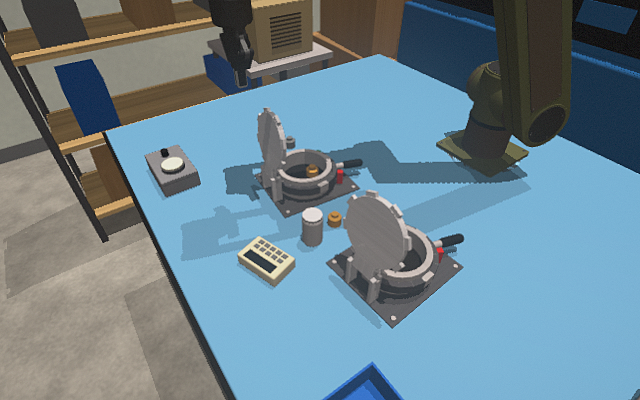

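View pics/t1.png

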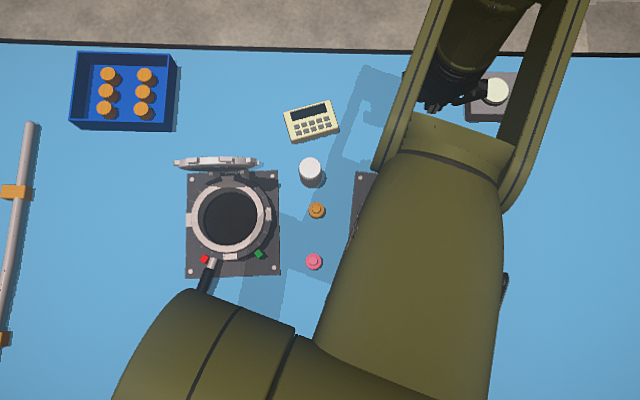

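Scene picture: the fingertip at (241,86) is behind and above the lid's top edge at (267,107), with nothing near it. I'll descend and make contact.

Emit:
{"name": "play_rows", "arguments": {
  "deltas": [0, 0, 0, 0, 0, 4, 0, 0, 0, 0, 0, 0, 8, 0, 0, 0, 0, 0, 0, 11, 0, 0, 0, 0, -1, 0, 11, 0, 0, 0, 0, -2, 0, 11, 0, 0, 0, 0, -3, 0, 11, 0, 0, 0, 0, -3.5, 0, 11, 0, 0, 0, 0, -4, 0, 11, 0]
}}

```text
time_s: 2.6
ee_pos: [649.6, -193.3, 212.1]
tcp_rot: [-3.138, 0.137, -0.001]
wrist_force: [0.1, -0.8, 0.0]
finger_gap: -0.002
```

Run:
```python
from h import *
rel([lidpt(t) for t in np.arange(1.45,0.8,-.07)])
```

```text
now [ 649.6 -193.3  212.1] t 2.6 F [ 0.1 -0.8  0. ] turn deg [-0. -0.  0.]
[ 649.7 -192.8  211.1] -> [ 0.01 -0.05  0.1 ]
[ 639.9 -191.9  210.2] -> [-0.97 -0.05  0.19]
[ 630.3 -191.1  208.6] -> [-1.94 -0.05  0.35]
[ 620.8 -190.2  206.3] -> [-2.9  -0.05  0.57]
[ 611.4 -189.4  203.4] -> [-3.83 -0.05  0.87]
[ 602.3 -188.6  199.9] -> [-4.75 -0.05  1.22]
[ 593.5 -187.8  195.7] -> [-5.64 -0.05  1.64]
[ 584.9 -187.1  190.8] -> [-6.49 -0.05  2.12]
[ 576.8 -186.4  185.5] -> [-7.31 -0.05  2.66]
[ 569.  -185.7  179.5] -> [-8.09 -0.05  3.26]
```

Emit:
{"name": "play_rows", "arguments": {
  "deltas": [0, 0, 0, -0.5, 0, 0.15, 0, 0, 0, 0, -1, 0, 0.2, 0, 0, 0, 0, -1.5, 0, 0.27, 0, 0, 0, 0, -1.9, 0, 0.35, 0]
}}

```text
time_s: 3.0
ee_pos: [631.4, -191.7, 209.7]
tcp_rot: [-3.139, 0.137, -0.005]
wrist_force: [4.4, 0.7, 4.7]
finger_gap: 0.004
```

Run:
```python
from h import *
cv2.imwrite('pics/s2.png',cv2.resize(bot.read_camera('scene')[60:230,200:400,::-1],(700,595),interpolation=cv2.INTER_CUBIC))
rel([lidpt(t) for t in np.arange(1.31,0.8,-.07)])
```

```text
now [ 630.3 -191.6  209.4] t 3.05 F [1.8 0.1 4.7] turn deg [-0.  -0.1  0. ]
[ 630.3 -191.1  208.6] -> [-0.01 -0.05  0.08]
[ 620.8 -190.2  206.3] -> [-0.96 -0.05  0.31]
[ 611.4 -189.4  203.4] -> [-1.9  -0.05  0.6 ]
[ 602.3 -188.6  199.9] -> [-2.82 -0.06  0.95]
[ 593.5 -187.8  195.7] -> [-3.71 -0.06  1.37]
[ 584.9 -187.1  190.8] -> [-4.56 -0.06  1.85]
[ 576.8 -186.4  185.5] -> [-5.38 -0.06  2.39]
[ 569.  -185.7  179.5] -> [-6.17 -0.06  2.98]
```

View pics/s2.png

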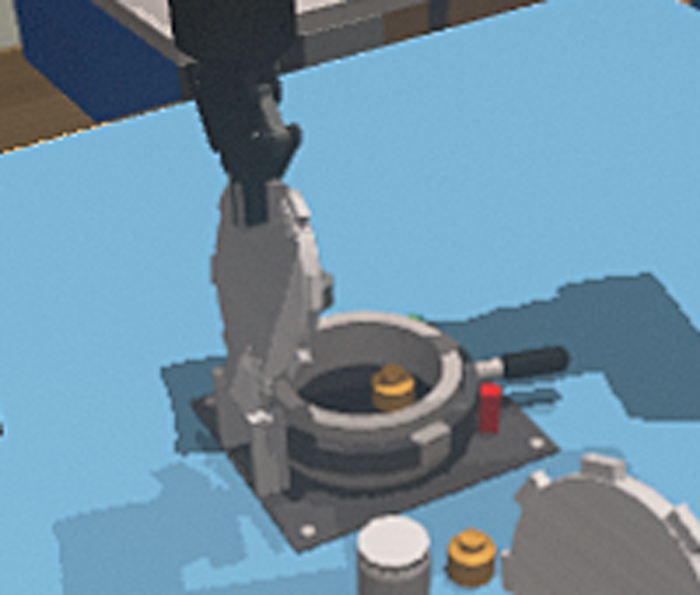

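The fingertip is in contact on the lid's outer face, near its top ((255,215) in the crop), and the lid is moving.

Emit:
{"name": "play_rows", "arguments": {
  "deltas": [0, 0, 0, -0.9, 0, 0.3, 0, 0, 0, 0, -1.9, 0, 0.6, 0, 0, 0, 0, -2.8, 0, 0.95, 0, 0, 0, 0, -3.7, 0, 1.4, 0, 0, 0, 0, -4.5, 0, 1.85, 0, 0, 0, 0, -5.4, 0, 2.4, 0, 0, 0, 0, -6.2, 0, 3, 0]
}}

```text
time_s: 3.75
ee_pos: [567.3, -186.0, 178.5]
tcp_rot: [-3.138, 0.137, -0.0]
wrist_force: [2.1, -0.6, 2.7]
finger_gap: -0.003
```

Run:
```python
from h import *
rel([lidpt(t) for t in np.arange(.82,0.1,-.07)])
```

```text
now [ 567.3 -186.   178.5] t 3.75 F [ 2.1 -0.6  2.7] turn deg [-0. -0.  0.]
[ 569.  -185.7  179.5] -> [ 0.17 -0.05 -0.1 ]
[ 561.7 -185.   173. ] -> [-0.57 -0.05  0.55]
[ 554.8 -184.4  166. ] -> [-1.26 -0.05  1.25]
[ 548.4 -183.9  158.6] -> [-1.9  -0.05  2.  ]
[ 542.6 -183.3  150.7] -> [-2.49 -0.05  2.78]
[ 537.3 -182.9  142.4] -> [-3.02 -0.05  3.61]
[ 532.6 -182.5  133.8] -> [-3.49 -0.05  4.47]
[ 528.6 -182.1  124.9] -> [-3.9  -0.05  5.37]
[ 525.1 -181.8  115.7] -> [-4.24 -0.05  6.28]
[ 522.3 -181.6  106.3] -> [-4.52 -0.05  7.23]
[ 520.2 -181.4   96.7] -> [-4.73 -0.05  8.18]
```

Emit:
{"name": "play_rows", "arguments": {
  "deltas": [0, 0, 0, -0.6, 0, 0.6, 0, 0, 0, 0, -1.3, 0, 1.3, 0, 0, 0, 0, -1.9, 0, 2, 0, 0, 0, 0, -2.5, 0, 2.8, 0, 0, 0, 0, -3, 0, 3.6, 0, 0, 0, 0, -3.5, 0, 4.4, 0, 0, 0, 0, -3.9, 0, 5.2, 0, 0, 0, 0, -4.2, 0, 6, 0]
}}

```text
time_s: 4.55
ee_pos: [525.0, -182.2, 117.7]
tcp_rot: [-3.138, 0.137, 0.0]
wrist_force: [-0.8, -0.3, 2.5]
finger_gap: 0.001
```

Run:
```python
from h import *
cv2.imwrite('pics/s3.png',cv2.resize(bot.read_camera('scene')[60:230,200:400,::-1],(700,595),interpolation=cv2.INTER_CUBIC))
rel([lidpt(t) for t in np.arange(.26,-.03,-.04)])
```

```text
now [ 523.8 -181.8  116.4] t 4.6 F [ 0.6 -0.2 -0.3] turn deg [-0.1  0.2  0. ]
[ 525.1 -181.8  115.7] -> [ 0.13 -0.01  0.07]
[ 523.4 -181.7  110.3] -> [-0.04 -0.01  0.61]
[ 522.  -181.5  104.9] -> [-0.18 -0.01  1.15]
[ 520.7 -181.4   99.4] -> [-0.3  -0.01  1.7 ]
[ 519.7 -181.3   93.9] -> [-0.41 -0.01  2.25]
[ 518.9 -181.3   88.4] -> [-0.48 -0.01  2.8 ]
[ 518.3 -181.2   82.8] -> [-0.54 -0.01  3.36]
[ 518.  -181.2   77.2] -> [-0.58 -0.01  3.92]
```

View pics/s3.png

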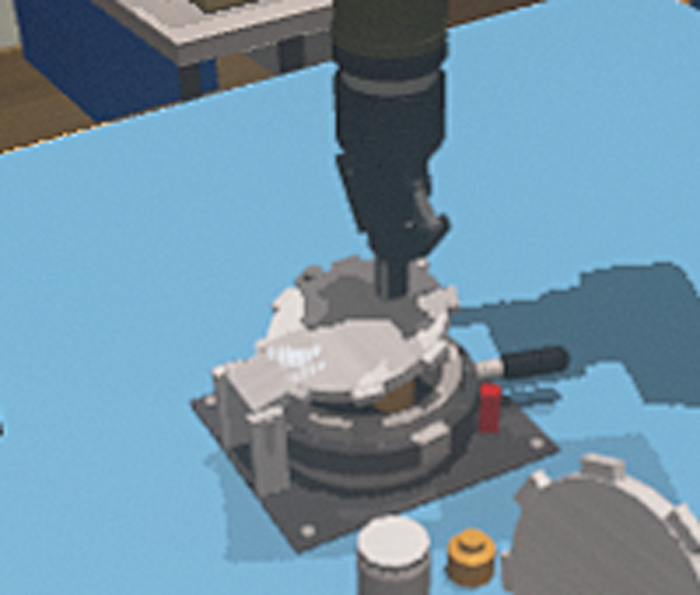

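The lid is about 0.27 rad open and following the fingertip. I'll close the rest slowly.

Emit:
{"name": "play_rows", "arguments": {
  "deltas": [0, 0, 0, 0, 0, 0.4, 0, 0, 0, 0, -0.1, 0, 0.8, 0, 0, 0, 0, -0.2, 0, 1.2, 0, 0, 0, 0, -0.25, 0, 1.5, 0, 0, 0, 0, -0.3, 0, 1.8, 0, 0, 0, 0, -0.35, 0, 2.1, 0, 0, 0, 0, -0.4, 0, 2.4, 0, 0, 0, 0, -0.4, 0, 2.65, 0]
}}

```text
time_s: 5.4
ee_pos: [519.6, -181.4, 89.6]
tcp_rot: [-3.137, 0.137, 0.005]
wrist_force: [-1.0, -0.0, 2.6]
finger_gap: -0.0
```

Emit:
{"name": "play_rows", "arguments": {
  "deltas": [0, 0, 0, 0, 0, 0.2, 0, 0, 0, 0, 0, 0, 0.4, 0, 0, 0, 0, 0, 0, 0.6, 0, 0, 0, 0, 0, 0, 0.75, 0, 0, 0, 0, 0, 0, 0.9, 0]
}}

```text
time_s: 5.9
ee_pos: [519.5, -181.3, 80.5]
tcp_rot: [-3.137, 0.137, 0.005]
wrist_force: [-1.1, 0.6, 2.0]
finger_gap: -0.001
```

Emit:
{"name": "play_rows", "arguments": {
  "deltas": [0, 0, 0, 0, 0, 0.1, 0, 0, 0, 0, 0, 0, 0.2, 0, 0, 0, 0, 0, 0, 0.3, 0]
}}

```text
time_s: 6.2
ee_pos: [519.5, -181.3, 79.9]
tcp_rot: [-3.137, 0.137, 0.004]
wrist_force: [-7.9, 2.5, 27.5]
finger_gap: -0.0
```

Run:
```python
from h import *
rel([(519,-181,150),(434,-100,150),(434,-100,30)])
```

```text
now [ 519.5 -181.3   79.9] t 6.2 F [-7.9  2.5 27.5] turn deg [-0.1  0.1  0. ]
[ 519 -181  150] -> [-0.07 -0.04 -7.01]
[ 434 -100  150] -> [-9.25 -7.36 -6.98]
[ 434 -100   30] -> [-9.22 -7.35  5.02]
```

Emit:
{"name": "play_rows", "arguments": {
  "deltas": [0, 0, 0, 0, 0, -3, 0, 0, 0, 0, 0, 0, -7, 0, 0, 0, 0, -3, -2.4, -7, 0, 0, 0, 0, -6, -4.9, -7, 0, 0, 0, 0, -9.2, -7.4, -7, 0, 0, 0, 0, -9.2, -7.4, -7, 0, 0, 0, 0, -9.2, -7.4, -4, 0]
}}

```text
time_s: 6.9
ee_pos: [437.7, -100.1, 123.0]
tcp_rot: [3.137, -0.135, 0.012]
wrist_force: [1.5, 0.0, -0.6]
finger_gap: 0.003
```

Run:
```python
from h import *
rel([(434,-100,30)])
cv2.imwrite('pics/s4.png',cv2.resize(bot.read_camera('scene')[60:230,200:400,::-1],(700,595),interpolation=cv2.INTER_CUBIC))
```

```text
now [ 437.7 -100.1  123. ] t 6.9 F [ 1.5  0.  -0.6] turn deg [ 0.1 -0.5  0.1]
[ 434 -100   30] -> [-0.44  0.02  9.3 ]
```

View pics/s4.png

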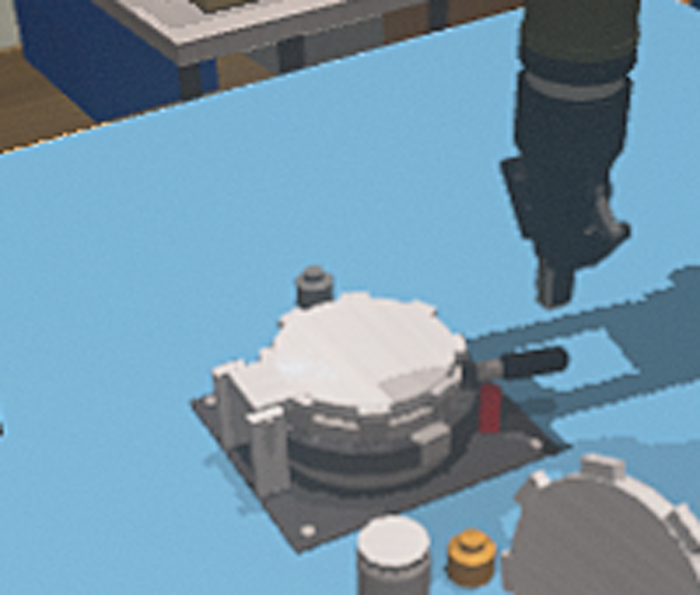

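The lid lies flat on the rim, and the fingertip is above and to the left of the handle. I'll descend beside the grip.

Emit:
{"name": "play_rows", "arguments": {
  "deltas": [0, 0, 0, -0.4, 0, 3, 0, 0, 0, 0, -0.4, 0, 6, 0, 0, 0, 0, -0.4, 0, 8, 0, 0, 0, 0, -0.4, 0, 9.3, 0, 0, 0, 0, -0.4, 0, 9.3, 0]
}}

```text
time_s: 7.45
ee_pos: [429.4, -98.7, 23.2]
tcp_rot: [-3.136, 0.137, 0.009]
wrist_force: [-0.6, 0.5, 0.9]
finger_gap: -0.001
```

Run:
```python
from h import *
yaw=-.088
def hp(q,r=135,off=26):
    a=q-.4+yaw
    return A+r*np.array([-np.cos(a),-np.sin(a),0])-off*np.array([np.sin(a),-np.cos(a),0])+30*ez
rel([hp(q) for q in np.arange(.15,.96,.075)])
cv2.imwrite('pics/s5.png',cv2.resize(bot.read_camera('scene')[60:230,200:400,::-1],(700,595),interpolation=cv2.INTER_CUBIC))
cv2.imwrite('pics/t5.png',bot.read_camera('top')[:,:,::-1])
```

```text
now [429.4 -98.7  23.2] t 7.45 F [-0.6  0.5  0.9] turn deg [-0.1  0.3  0.1]
[ 431.3 -114.7   30. ] -> [ 0.32  1.58 -0.69]
[ 426.4 -123.8   30. ] -> [-0.08  2.53 -0.69]
[ 422.2 -133.2   30. ] -> [-0.42  3.5  -0.69]
[ 418.8 -142.9   30. ] -> [-0.68  4.5  -0.69]
[ 416.1 -152.9   30. ] -> [-0.86  5.52 -0.69]
[ 414.1 -163.    30. ] -> [-0.97  6.54 -0.69]
[ 412.9 -173.3   30. ] -> [-1.    7.57 -0.69]
[ 412.5 -183.6   30. ] -> [-0.95  8.6  -0.69]
[ 412.9 -193.9   30. ] -> [-0.82  9.62 -0.7 ]
[ 414.  -204.1   30. ] -> [-0.62 10.64 -0.7 ]
[ 415.9 -214.2   30. ] -> [-0.35 11.63 -0.7 ]
```

View pics/s5.png

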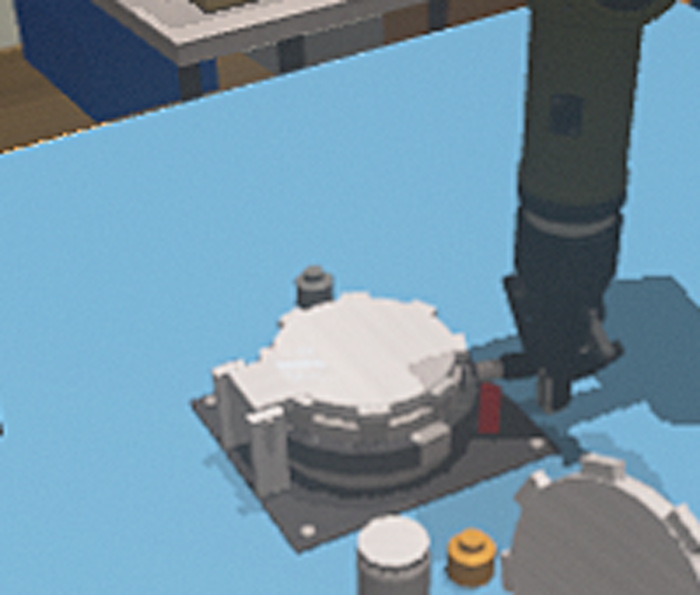

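View pics/t5.png

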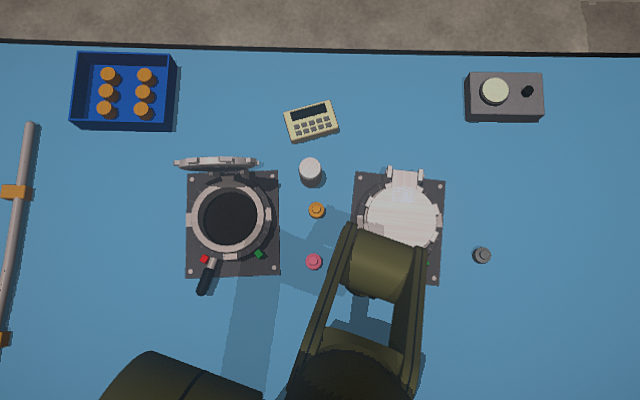

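The fingertip is on the grip's left side at grip height, with nothing else touched. I'll push along the arc.

Emit:
{"name": "play_rows", "arguments": {
  "deltas": [0, 0, 0, 0.3, 0.8, -0.5, 0, 0, 0, 0, 0.3, 1.6, -0.5, 0, 0, 0, 0, 0.1, 2.5, -0.5, 0, 0, 0, 0, -0.2, 3.5, -0.5, 0]
}}

```text
time_s: 7.95
ee_pos: [426.8, -134.7, 30.6]
tcp_rot: [-3.138, 0.137, -0.002]
wrist_force: [3.5, 3.9, 1.6]
finger_gap: 0.001
```

```bash
cat >> h.py <<'E'
def hp(q,r=135,off=26):
    a=q-.4-.088
    return A+r*np.array([-np.cos(a),-np.sin(a),0])-off*np.array([np.sin(a),-np.cos(a),0])+30*ez
E
python3 - <<'E'
from h import *
rel([hp(q) for q in np.arange(.3,.96,.075)])
E
```

```text
now [ 426.8 -134.7   30.6] t 7.95 F [3.5 3.9 1.6] turn deg [-0.1 -0.1  0. ]
[ 422.2 -133.2   30. ] -> [-0.46 -0.11  0.06]
[ 418.8 -142.9   30. ] -> [-0.72  0.89  0.06]
[ 416.1 -152.9   30. ] -> [-0.91  1.9   0.06]
[ 414.1 -163.    30. ] -> [-1.01  2.93  0.05]
[ 412.9 -173.3   30. ] -> [-1.04  3.96  0.05]
[ 412.5 -183.6   30. ] -> [-0.99  4.99  0.05]
[ 412.9 -193.9   30. ] -> [-0.87  6.01  0.05]
[ 414.  -204.1   30. ] -> [-0.67  7.02  0.05]
[ 415.9 -214.2   30. ] -> [-0.39  8.01  0.05]
```

Contact force is about 5 N. I'll continue.

Emit:
{"name": "play_rows", "arguments": {
  "deltas": [0, 0, 0, -0.3, 0.9, 0, 0, 0, 0, 0, -0.5, 1.9, 0, 0, 0, 0, 0, -0.7, 2.9, 0, 0, 0, 0, 0, -0.8, 3.9, 0, 0, 0, 0, 0, -0.8, 4.9, 0, 0, 0, 0, 0, -0.7, 5.8, 0, 0]
}}

```text
time_s: 8.55
ee_pos: [413.9, -192.4, 30.3]
tcp_rot: [-3.137, 0.138, 0.0]
wrist_force: [1.4, 3.3, 0.0]
finger_gap: 0.005
```

Run:
```python
from h import *
rel([hp(q) for q in np.arange(.7,.96,.05)])
cv2.imwrite('pics/t6.png',bot.read_camera('top')[:,:,::-1])
```

```text
now [ 413.9 -192.4   30.3] t 8.55 F [1.4 3.3 0. ] turn deg [-0.1  0.   0. ]
[ 412.6 -187.    30. ] -> [-0.18 -0.53  0.03]
[ 412.9 -193.9   30. ] -> [-0.09  0.15  0.03]
[ 413.5 -200.7   30. ] -> [0.03 0.83 0.03]
[ 414.5 -207.5   30. ] -> [0.19 1.5  0.03]
[ 415.9 -214.2   30. ] -> [0.39 2.16 0.03]
[ 417.6 -220.9   30. ] -> [0.61 2.81 0.02]
```

View pics/t6.png

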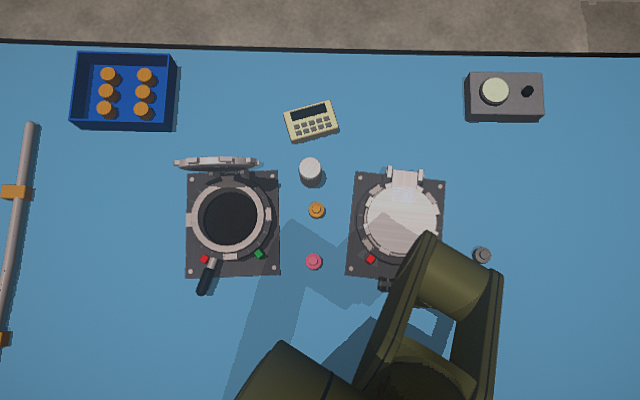

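Bystanders are in place and the handle has moved out of view under the arm. I'll make the final approach to the green stop slowly.

Emit:
{"name": "play_rows", "arguments": {
  "deltas": [0, 0, 0, 0.1, 0.5, 0, 0, 0, 0, 0, 0.15, 1, 0, 0, 0, 0, 0, 0.25, 1.5, 0, 0, 0, 0, 0, 0.35, 1.9, 0, 0]
}}

```text
time_s: 9.0
ee_pos: [416.1, -213.1, 30.2]
tcp_rot: [-3.138, 0.137, 0.0]
wrist_force: [1.1, 4.6, -0.1]
finger_gap: -0.004
```

Emit:
{"name": "play_rows", "arguments": {
  "deltas": [0, 0, 0, 0.05, 0.2, 0, 0, 0, 0, 0, 0.1, 0.4, 0, 0]
}}

```text
time_s: 9.2
ee_pos: [416.2, -215.3, 30.0]
tcp_rot: [-3.134, 0.139, 0.002]
wrist_force: [4.1, 14.6, 3.5]
finger_gap: -0.004
```

Emit:
{"name": "play_rows", "arguments": {
  "deltas": [0, 0, 0, 0.05, 0.2, 0, 0, 0, 0, 0, 0.1, 0.3, 0, 0, 0, 0, 0, 0.1, 0.3, 0, 0]
}}

```text
time_s: 9.5
ee_pos: [416.3, -215.3, 30.0]
tcp_rot: [-3.129, 0.141, 0.005]
wrist_force: [3.5, 14.3, 4.5]
finger_gap: -0.002
```

The position holds at 14 N, so the handle is against the stop. I'll back off, raise and move clear so the top camera can see.

Emit:
{"name": "play_rows", "arguments": {
  "deltas": [0, 0, 0, -0.3, -1.5, 0, 0, 0, 0, 0, -0.3, -3, 0, 0, 0, 0, 0, -0.3, -3, -4, 0, 0, 0, 0, -0.3, -3, -8, 0, 0, 0, 0, -0.3, -3, -12, 0, 0, 0, 0, -0.3, -3, -17, 0, 0, 0, 0, -0.3, -3, -20, 0]
}}

```text
time_s: 10.2
ee_pos: [417.6, -187.6, 233.9]
tcp_rot: [-3.133, 0.141, -0.002]
wrist_force: [0.8, 0.0, -0.5]
finger_gap: -0.001
```

Run:
```python
from h import *
rel([(300,-450,230)])
```

```text
now [ 417.6 -187.6  233.9] t 10.2 F [ 0.8  0.  -0.5] turn deg [-0.3 -0.1 -0.1]
[ 300 -450  230] -> [-9.35 27.2   0.22]
```

Emit:
{"name": "play_rows", "arguments": {
  "deltas": [0, 0, 0, 0, 4, 0, 0, 0, 0, 0, 0, 8, 0, 0, 0, 0, 0, -2, 12, 0, 0, 0, 0, 0, -4, 16, 0, 0, 0, 0, 0, -5, 20, 0, 0, 0, 0, 0, -7, 24, 0, 0, 0, 0, 0, -8, 27, 0, 0, 0, 0, 0, -8, 29, 0, 0]
}}

```text
time_s: 11.0
ee_pos: [309.9, -471.1, 231.9]
tcp_rot: [-3.134, 0.145, 0.001]
wrist_force: [0.5, 0.4, -0.2]
finger_gap: -0.003
```

Run:
```python
from h import *
t=bot.read_camera('top')[:,:,::-1];cv2.imwrite('pics/t7.png',t);cv2.imwrite('pics/t7c.png',cv2.resize(t[140:300,330:470],(525,600),interpolation=cv2.INTER_CUBIC))
cv2.imwrite('pics/s7.png',cv2.resize(bot.read_camera('scene')[60:230,200:400,::-1],(700,595),interpolation=cv2.INTER_CUBIC))
```

```text
(no output)
```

View pics/t7.png

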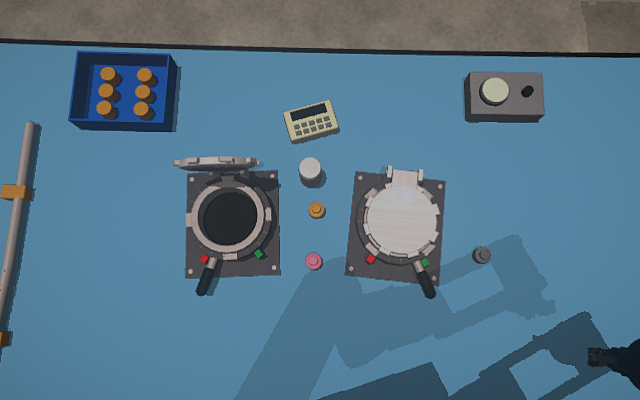

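View pics/t7c.png

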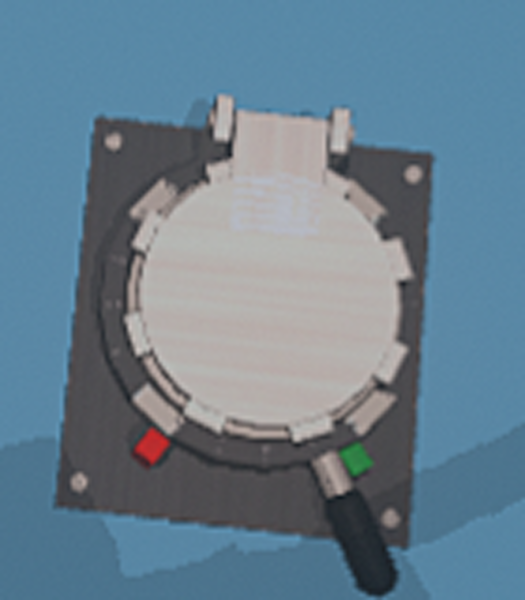

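View pics/s7.png

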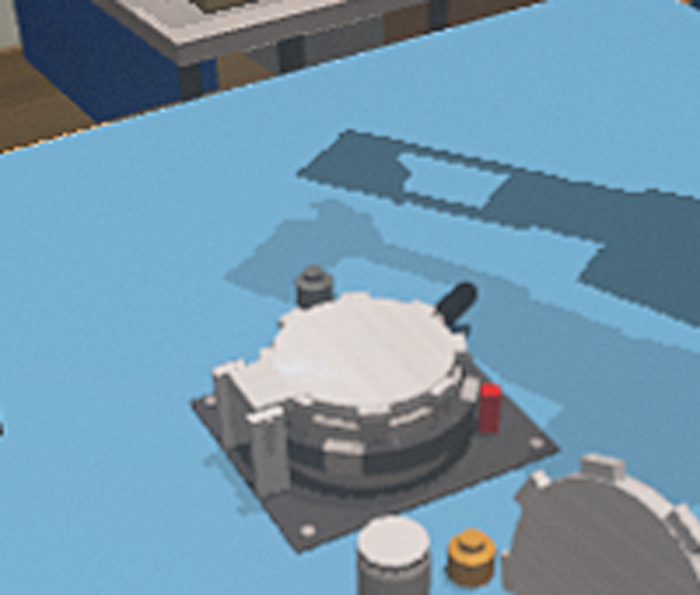

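Run:
```python
from h import *
im=cv2.imread('pics/t7.png');c=bot.camera_info('top')
cv=lambda p:((p-[329.63,139.63])*3.75).round(0)
for q in(.84,.87,.9):
    a=q-.488
    print(q,[cv(proj(c,[A+r*np.array([-np.cos(a),-np.sin(a),0])+40*ez])[0]) for r in(107,138,165)])
m=(im.max(2)<50);m[:,:405]=0;m[:,445:]=0;m[:266]=0;m[300:]=0
n,l,st,ce=cv2.connectedComponentsWithStats(m.astype(np.uint8))
for i in range(1,n):
  if st[i,4]>40:
    p=cast(c,[ce[i]],40)[0]-A;print(ce[i],st[i,4],np.hypot(p[0],p[1]),'q',np.arctan2(-p[1],-p[0])+.488)
```

```text
0.84 [array([327., 492.]), array([347., 547.]), array([366., 595.])]
0.87 [array([332., 490.]), array([354., 544.]), array([374., 592.])]
0.9 [array([338., 488.]), array([361., 541.]), array([383., 589.])]
[425.86486486 284.62702703] 185 138.96727005734414 q 0.8942172891682512
```

Run:
```python
from bench import bot
print(bot.get_state()['wrist_force']);print(bot.sign_off())
```

```text
[-0.56642765  0.24679147  1.2561063 ]
the job is handed in; nothing more can be done
None
```

I shut the lid of the chamber holding the brass part, pushed its handle across to the green stop, moved clear and handed the job in at about 11 s.

- **Lid:** I pushed it down along its arc and slowed for the last part. The tip stopped at z = 79.9 mm (80 mm is shut), with the downward force rising to 27 N. The last pictures show it flat on the rim.
- **Handle:** The fingertip stopped moving, holding about 14 N; sliding had taken 3–5 N. The final top picture gives a handle angle of about 0.89 rad, against 0.90 for locked. That gap is within measuring error, and the handle is seen beside the green block.
- **Everything else:** In the final top picture the empty chamber (lid open, handle by the red stop), spare part, can and meter all look as they did at the start. The arm is clear, reading about 1 N. The brass part can't be seen under the shut lid. It was still standing in the chamber early in the lid push and partly in view as the lid came down. No check failed.

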